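Unload the jade rail saw

ROBOT

A 7-joint arm with a two-finger parallel gripper is mounted at the origin on the work surface. World frame = base frame: x ahead of the robot, y to its left, z up, the work surface at z = 0. Lengths are in m, angles in degrees, forces in N, time in s.
With the tool pointing down it reaches from about 0.4 to 0.925 m from the base axis. Payload 4.1 kg.
Tool frame: the origin (TCP) lies on the mounting face of the last link; the fingertips stand 173 mm ahead of it and the grasp point (between the pads) lies 155 mm ahead of it; z points along the fingers, y is the line along which they close (so a half turn about z gives the same grasp; the last joint's range is limited). The gripper opens to 85 mm and grips with 20 to 120 N. Pads are 22 mm wide; open, the fingers measure 114 mm over their backs; the gripper's body (76 mm by 85 mm) begins 54 mm behind the grasp point. The pads swing forward as they close: fully open they stand 13 mm farther back than shut.
Start: joints at [70.989, 22.827, 2.584, 88.041, -1.071, 69.15, -2.905], TCP at [0.15, -0.632, 0.405] pointing down, gripper open.
Joint ranges: [-161.44, 161.44], [-28.35, 127.94], [-78.24, 83.42], [0, 140.83], [-78.03, 258.03], [13.02, 114.36], [-168.23, 168.23]. Speed limits (degrees/s): [147.25, 147.25, 180, 180, 180, 180, 180].

INTERFACE

Orientations are given as a 3x3 rotation matrix whose columns are the frame's x, y, z axes.
In Python, from workcell import env, optics, order gives the robot as it stands. Calls block until the motion is done:
- env.move_pose(position, orientation): joint-space move of the TCP to a pose.
- env.move_straight(position, rotation=None, rate=0.15, f_stop=None): straight line of the TCP; rotation=None keeps the orientation; rate is the mean speed in m/s. With f_stop (N) it stops when the force on the tool has changed by that much, and returns True; else False.
- env.move_joints(angles): joint-space move.
- env.command_gripper(opening): finger opening in m; the grip force is fixed at half the most; returns when the fingers have stopped.
- env.pause(seconds).
- env.solve_ik(position, orientation): joint angles nearest the present ones, or None.
- optics.camera(name): name is "scene" or "top" or "wrist"; returns the picture (384x512x3 uint8, red, green, blue); there is no depth.
- optics.camera_params(name): a dict with "fx", "fy", "cx", "cy" (pixels), "world_from_camera" (4x4, takes a point from camera to world coordinates). Camera axes: x right, y down, z forward; pixel columns grow to the right and rows downward; lengths in m; the calibration is good to about 2 mm. The wrist camera is an equidistant fisheye: a pixel r from the principal point sees the ray r / f radians off the axis. A picture is of the moment at which its call begins: read the wrist's pose just before it. camera_params takes no time and is no camera call; for the wrist camera it gives the pose at the moment of the call.
A pose or a line that the arm cannot do raises env.PlanningError and nothing moves.
- order.finish_job(): hands the job in; it is judged then, once.
Readings, each from a call of its own:
- env.current_t(): time.
- env.current_qpos(): joint angles.
- env.current_qvel(): joint speeds.
- env.current_joint_efforts(): joint torques, N m.
- env.current_tcp_pos(): TCP position.
- env.current_tool_rot(): TCP orientation.
- env.current_contact_force(): force on the tool from outside, world axes, zero at the start.
- env.current_wrist_torque(): the same for the moment, N m.
- env.current_grip_width(): finger opening in m.
- env.current_finger_force(): force on a finger pad.
Only numpy, scipy, OpenCV 4.12 (cv2) and the standard library are available. Lean on these libraries where they do the work, as an engineer would, in place of code of your own. Each camera call takes 0.05 s, during which the arm holds its last target. There are 200 camera calls.

TASK

The saw has stopped: lift its drop guard by the slotted stay bar, hook the bar in the notch so that the guard stays up by itself, and draw the sliding table fully out by its grip. Lay the flat slabs flat beside each other in the rinse tray and put the humped offcuts in the scrap bin; only when the table is clear, push it fully home, then unhook the bar and lower the guard right down. Leave the other things on the bench where they are.

Things in the scene. Friction and masses are not known exactly. Their poses are not given: they have to be found in the camera images.
- saw: Fixed saw. Frame: origin on the bench in the drop guard's plane, mid-width; z up, +y into the green hood (250 wide in x, 280 deep, 212 high; blade cover and motor on its roof to 300), -y out along the rails (tops 29 high, to y = -315). At the guard: two upright guides (x = +-116, 283 high) joined by a crosshead (z 253 to 283, y 12 to 32) with a catch at its middle, reaching to -y. mm.
- guard (a joint): Clear drop guard (206 wide, 90 tall, 8 thick) sliding up and down in the guides: height in m, 0 = fully down (lower edge 50 mm above the bench), 0.125 = top of travel, 0.090 = hanging from the catch. With its bar about 0.6 kg; let go unhooked, it sinks at about 0.2 m/s. Stones on the table (tops to 82 mm above the bench) pass under it only when it is raised.
- stay (a joint): Slotted stay bar: steel flat, 30 wide (saw x), 8 thick, black grip on top; hinged to the guard's outer face (hinge along saw x, 35 mm above the guard's lower edge, 14 mm out from its mid-plane). Rad: 0 = leaning out (to -y) by 0.40, its rest; 0.40 = upright; 0.43 = inner stop. Swings freely; the guard is lifted by it. Slot 16 wide, from 50 to 100 mm along the bar from the hinge.
- stay_grip (a point): Centre of the stay bar's black grip (34 wide in saw x, 16 thick, 50 long along the bar), 150 mm along the bar from the hinge; about 223 mm above the bench with the guard down, 325 hooked. Own z runs up the bar, own x along the saw's x. Pinched across its 34 mm, it can pivot about x between the fingers.
- stay_slot (a point): Upper end of the slot in the stay bar, 100 mm along the bar from its hinge, 50 mm below the grip's centre. When hooked it sits on notch.
- notch (a point): Floor of the catch's notch, 275 mm above the bench, 14 mm out (-y) from the guard's mid-plane. Tongue 10 wide (x), 12 thick under this floor; notch 14 wide in y between an outer lip (8 high, 8 thick) and the root. To hook: raise the guard to about 0.112 so that the slot's end clears the lip, swing the bar in to upright, tongue through slot, and lower into the notch. Unhook: raise 20 mm, swing out.
- carriage (a joint): The sliding table: distance in m drawn out along the rails (to -y of the saw); 0 = fully home in the hood, 0.27 = fully out at its stop. Plate 160 wide (x), 200 long (y), flat, top 45 mm above the bench; home it spans y = 20 to 220 mm of the saw frame. About 2 N of friction; stays where left.
- carriage_grip (a point): Centre (62 mm above the bench) of the table's upright black grip, 26 wide (saw x), 22 (y), 31 to 87 mm above the bench, on a flat stem (20 wide, top 41 mm above the bench), 105 mm ahead of the table's front edge. It stays outside, 85 mm in front of the guard, when the table is home.
- slab1_mid (a point): Centre of a flat sawn slab of grey-green stone, 80 long (own x), 46 wide (own y, parallel sides), 20 thick (own z), about 160 g. Starts flat on the table inside the hood, roughly lengthwise to the rails. Absent in some starts.
- slab2_mid (a point): Centre of a second slab, just like slab1_mid. Absent in some starts.
- heel1_mid (a point): Centre of a humped offcut of the same stone, 60 long (own x), 42 wide (own y, parallel sides up to 22 mm from its base), 36 high (own z) with a rounded top; this point is 18 mm above its flat base; about 130 g. Starts on the table as the slabs do. Absent in some starts.
- heel2_mid (a point): Centre of a second offcut, just like heel1_mid. Absent in some starts.
- rinse_tray: Shallow open stainless steel rinse tray, loose, 140 (own x) by 210 (own y) by 32 high, walls and floor 4 mm, 0.7 kg; origin under its centre. Takes two slabs flat beside each other along its y, each lengthwise along its x.
- scrap_bin: Deep open grey plastic scrap bin, loose, 150 by 150 by 70 high, walls and floor 5 mm, 0.7 kg; origin under its centre. Takes both offcuts beside each other.
- torch: Bystander: brass pocket torch, 120 long, lying on the bench.
- spray: Bystander: clear spray bottle, 170 high, standing.
- mug: Bystander: white mug, 85 high.
- brush: Bystander: brush, 150 long, lying.
- rough1: Bystander: rough stone with a sawn face, about 120 long.
- rough2: Bystander: larger rough stone, about 140 long.

How it is judged (in metres and radians):
On the way, in this order (a step that is already met when the one before it is completed fails the run):
1. the guard hangs by its stay bar in the notch, let go by the robot (value of joint guard between 0.082 and 0.098 m and value of joint stay above 0.3 rad and contact force between the fingers and anything else below 0.5 N), for 0.6 s.
2. with the guard hooked up, the table is drawn fully out (value of joint guard between 0.082 and 0.098 m and value of joint stay above 0.3 rad and value of joint carriage above 0.255 m), for 0.3 s.
3. with the guard still hooked up, the slabs lie flat in the rinse tray and the offcuts are in the scrap bin (value of joint guard between 0.082 and 0.098 m and value of joint stay above 0.3 rad and x of slab1_mid in the frame of rinse_tray between -0.066 and 0.066 m and y of slab1_mid in the frame of rinse_tray between -0.101 and 0.101 m and z of slab1_mid in the frame of rinse_tray between 0 and 0.022 m and (angle between slab1_mid's own z axis and vertical below 0.25 rad or angle between slab1_mid's own z axis and vertical above 2.89 rad) and x of slab2_mid in the frame of rinse_tray between -0.066 and 0.066 m and y of slab2_mid in the frame of rinse_tray between -0.101 and 0.101 m and z of slab2_mid in the frame of rinse_tray between 0 and 0.022 m and (angle between slab2_mid's own z axis and vertical below 0.25 rad or angle between slab2_mid's own z axis and vertical above 2.89 rad) and x of heel1_mid in the frame of scrap_bin between -0.07 and 0.07 m and y of heel1_mid in the frame of scrap_bin between -0.07 and 0.07 m and z of heel1_mid in the frame of scrap_bin between 0 and 0.066 m and x of heel2_mid in the frame of scrap_bin between -0.07 and 0.07 m and y of heel2_mid in the frame of scrap_bin between -0.07 and 0.07 m and z of heel2_mid in the frame of scrap_bin between 0 and 0.066 m), for 0.3 s.
4. with the guard still hooked up, the table is pushed fully home (value of joint guard between 0.082 and 0.098 m and value of joint stay above 0.3 rad and value of joint carriage below 0.008 m), for 0.3 s.
At the end, for the whole second after the job is handed in: Guard fully down (within 6 mm), table fully home (within 8 mm), every slab present lying flat (within 0.25 rad) on the floor of the rinse tray, not stacked, every offcut present inside the scrap bin, tray and bin at rest (value of joint guard below 0.006 m and value of joint carriage below 0.008 m and x of slab1_mid in the frame of rinse_tray between -0.066 and 0.066 m and y of slab1_mid in the frame of rinse_tray between -0.101 and 0.101 m and z of slab1_mid in the frame of rinse_tray between 0 and 0.022 m and (angle between slab1_mid's own z axis and vertical below 0.25 rad or angle between slab1_mid's own z axis and vertical above 2.89 rad) and x of slab2_mid in the frame of rinse_tray between -0.066 and 0.066 m and y of slab2_mid in the frame of rinse_tray between -0.101 and 0.101 m and z of slab2_mid in the frame of rinse_tray between 0 and 0.022 m and (angle between slab2_mid's own z axis and vertical below 0.25 rad or angle between slab2_mid's own z axis and vertical above 2.89 rad) and x of heel1_mid in the frame of scrap_bin between -0.07 and 0.07 m and y of heel1_mid in the frame of scrap_bin between -0.07 and 0.07 m and z of heel1_mid in the frame of scrap_bin between 0 and 0.066 m and x of heel2_mid in the frame of scrap_bin between -0.07 and 0.07 m and y of heel2_mid in the frame of scrap_bin between -0.07 and 0.07 m and z of heel2_mid in the frame of scrap_bin between 0 and 0.066 m and linear speed of each of rinse_tray, scrap_bin below 0.02 m/s); the robot touches nothing.
It fails at once if a bystander (torch, spray bottle, mug, brush, rough stones) is shifted more than 60 mm (distance of any of torch, spray, mug, brush, rough1, rough2 from where it was at the start of the episode above 0.06 m).
It fails at once if a standing bystander is knocked over (angle between any of spray, mug's own z axis and vertical above 0.6 rad).
Of slab1, slab2, heel1, heel2 only 3 to 4 are there at a start; the rules pass over those that are not, and their reading is None.
At some moment in a run one of rinse_tray, scrap_bin may be knocked a few centimetres aside while the robot is not near it.
Once in a run the grip may slacken for a moment while it holds something.
It also fails if it takes over 210 s, if anything falls off the work surface, if the arm or the gripper's body presses on something with over 40 N, if the wrist force passes 120 N, or if a joint passes its speed limit or range.

## Working session

There is one attempt and no reset: what is moved stays moved. The work goes in short steps, each a Python script; the robot and the scene stay as the last script left them, time stands still between calls to the robot, and variables do not carry over. Pictures are saved under pics/ and viewed, at most 14 in all, crops included, and the job is handed in when it is done.

```bash
ls; mkdir -p pics; python3 - <<'E'
from workcell import env, optics, order
import cv2, numpy as np
np.set_printoptions(precision=4,suppress=True)
for n in ("scene","top"):
    im=optics.camera(n); cv2.imwrite(f"pics/{n}0.png",cv2.resize(im[:,:,::-1],(800,600),interpolation=cv2.INTER_CUBIC))
    np.save(f"pics/{n}0.npy",im)
    p=optics.camera_params(n); print(n,{k:p[k] for k in("fx","fy","cx","cy")}); print(p["world_from_camera"])
print(env.current_t(), env.current_tool_rot(), env.current_contact_force())
E
```

```text
pics
scene {'fx': 432.3953637521375, 'fy': 432.3953637521375, 'cx': 260.9138116301591, 'cy': 194.00548100088284}
[[ 0.9484 -0.3021  0.0958  0.46  ]
 [-0.3169 -0.9012  0.2955 -0.3308]
 [-0.0029 -0.3107 -0.9505  1.4418]
 [ 0.      0.      0.      1.    ]]
top {'fx': 392.6654082761211, 'fy': 392.6654082761211, 'cx': 257.87999496425215, 'cy': 189.70058020256047}
[[ 0.0114 -0.9737  0.2275  0.3053]
 [-0.9999 -0.0123 -0.0023  0.0805]
 [ 0.0051 -0.2275 -0.9738  1.3653]
 [ 0.      0.      0.      1.    ]]
0.1 [[ 0.973   0.2308 -0.0005]
 [ 0.2308 -0.973   0.0017]
 [-0.0001 -0.0018 -1.    ]] [0.605  0.2851 0.4874]
```

View pics/scene0.png

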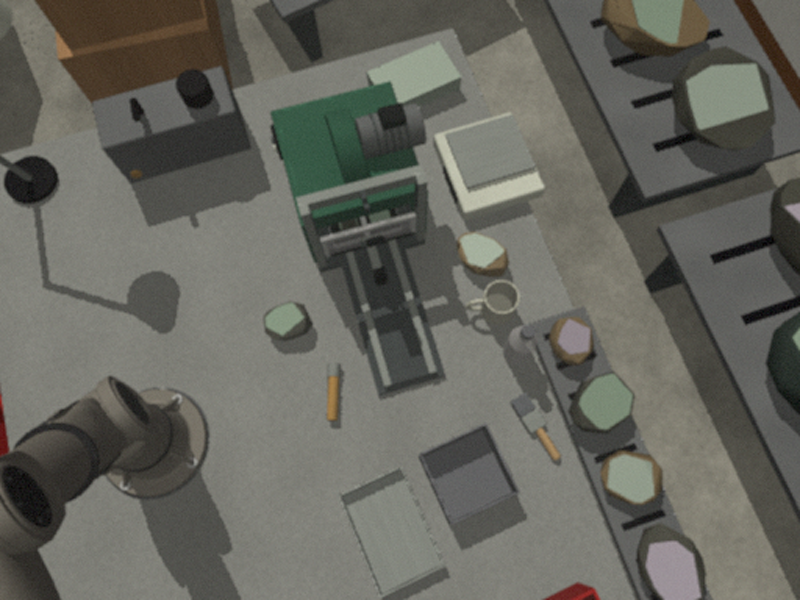

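View pics/top0.png

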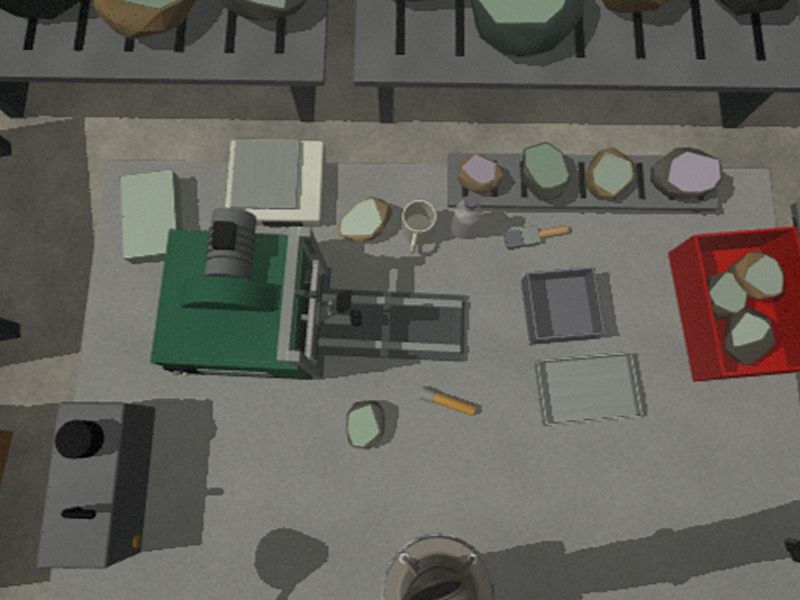

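The scene view shows the saw hood at (350,150), its rails running to (410,385), and the tray at (393,535) and bin at (470,475). In the top view the hood is at (230,300), the stay grip about (345,300), the bin at (563,305) and the tray at (590,388). I'll zoom in for calibration.

```bash
python3 - <<'E'
import cv2, numpy as np
t=np.load("pics/top0.npy")[:,:,::-1]; s=np.load("pics/scene0.npy")[:,:,::-1]
# top crop: cols 90-310, rows 135-255 ; scene crop cols 165-295 rows 45-260
def up(c,k): return cv2.convertScaleAbs(cv2.resize(c,None,fx=k,fy=k,interpolation=cv2.INTER_CUBIC),alpha=1.5,beta=10)
def grid(im,c0,r0,k):
    for c in range((c0+19)//20*20,c0+im.shape[1]//k,20):
        x=(c-c0)*k; cv2.line(im,(x,0),(x,5),(0,255,255),1); cv2.putText(im,str(c),(x,16),0,.35,(0,255,255),1)
    for r in range((r0+19)//20*20,r0+im.shape[0]//k,20):
        y=(r-r0)*k; cv2.line(im,(0,y),(5,y),(0,255,255),1); cv2.putText(im,str(r),(6,y+4),0,.35,(0,255,255),1)
    return im
cv2.imwrite("pics/topc.png",grid(up(t[135:250,95:305],4)[:600,:800],95,135,4))
cv2.imwrite("pics/scc.png",grid(up(s[50:200,165:295],4)[:600,:800],165,50,4))
E
```

```text
(no output)
```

View pics/topc.png

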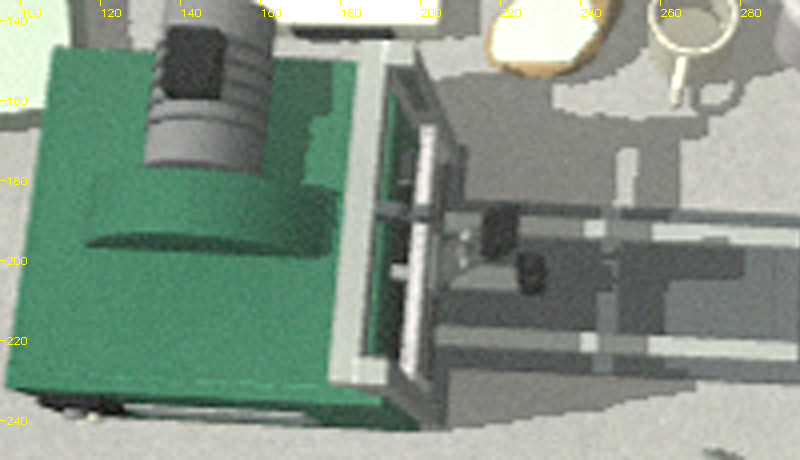

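View pics/scc.png

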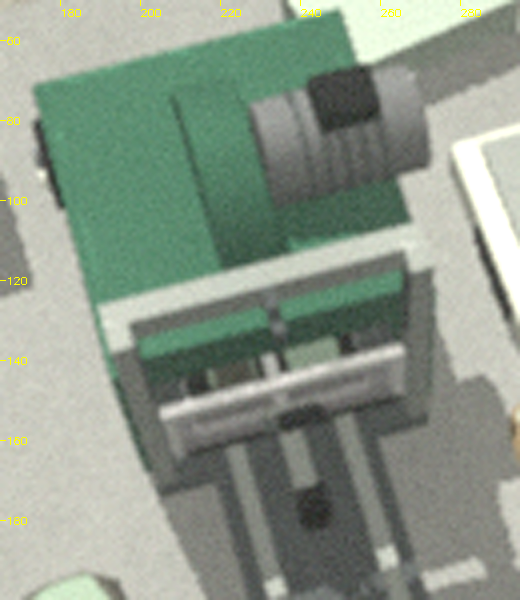

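Measured from the crops: the hood back corners in the top view are at (108,146) and (97,232), the stay grip at (219,193) and the table grip at (227.5,203). In the scene view the stay grip is at (240.5,154) and the table grip at (244,176). I'll fit the saw pose now.

```bash
cat > h.py <<'E'
from workcell import env, optics, order
import cv2, numpy as np
from scipy.optimize import least_squares
np.set_printoptions(precision=4,suppress=True)
def proj(p,P):
    T=np.linalg.inv(p["world_from_camera"]); c=T[:3,:3]@np.asarray(P)+T[:3,3]
    return np.array([p["fx"]*c[0]/c[2]+p["cx"],p["fy"]*c[1]/c[2]+p["cy"]])
def unproj(p,uv,z):
    M=p["world_from_camera"]; d=M[:3,:3]@np.array([(uv[0]-p["cx"])/p["fx"],(uv[1]-p["cy"])/p["fy"],1])
    return M[:3,3]+d*(z-M[2,3])/d[2]
E
python3 - <<'E'
from h import *
C={n:optics.camera_params(n) for n in("top","scene")}
# cam, uv, saw x,y,z, useroofdepth
F=[("top",(108,146.25),(.125,None,.212)),("top",(96.75,232),(-.125,None,.212)),
("scene",(173.75,71.25),(-.125,None,.212)),("scene",(250,52.5),(.125,None,.212)),
("top",(219.25,193),(0,-.079,.236)),("scene",(240.5,153.75),(0,-.079,.236)),
("top",(227.5,203),(0,-.085,.080)),("scene",(243.75,176.25),(0,-.085,.080)),
("top",(298.2,209),(0,-.315,.029)),
("top",(185,145.5),(.128,.032,.283)),("top",(177.5,231.3),(-.128,.032,.283)),
("scene",(189.25,127.5),(-.128,.032,.283)),("scene",(268,106.25),(.128,.032,.283))]
def res(q):
    c,s=np.cos(q[2]),np.sin(q[2]); r=[]
    for n,uv,(x,y,z) in F:
        y=q[3] if y is None else y
        r+=list(proj(C[n],(q[0]+c*x-s*y,q[1]+s*x+c*y,z))-uv)
    return r
o=least_squares(res,[.5,.25,0,.3],loss="soft_l1"); print(o.x, np.degrees(o.x[2])); print(np.array(res(o.x)).reshape(-1,2))
for n,uv in (("bin",((524,274),(595,267),(604,340),(530,344))),):
    P=np.array([unproj(C["top"],np.array(u)/1.5625,.07) for u in uv]);print(n,P.mean(0),P)
P=np.array([unproj(C["scene"],np.array(u)/1.5625,.07) for u in ((420,460),(487,427),(518,488),(455,523))]);print(P.mean(0),P)
P=np.array([unproj(C["top"],np.array(u)/1.5625,.032) for u in ((537,358),(637,353),(646,413),(543,425))]);print("tray",P.mean(0),P)
P=np.array([unproj(C["scene"],np.array(u)/1.5625,.032) for u in ((342,493),(402,470),(447,566),(383,596))]);print(P.mean(0),P)
E
```

```text
[ 0.5627  0.2613 -0.035   0.2835] -2.0057186808155483
[[ 0.3742  2.8653]
 [ 0.3129 -2.1677]
 [ 0.2653 -0.5405]
 [-3.1715 -0.1436]
 [ 3.0909 -0.6754]
 [-0.8728  1.2062]
 [ 0.5235 -0.2536]
 [-1.3358 -1.319 ]
 [-2.7377 -0.28  ]
 [ 0.8214 -1.4197]
 [ 0.1406  0.5997]
 [-1.9381 -0.5305]
 [ 1.7723 -1.0627]]
bin [ 0.5916 -0.2697  0.07  ] [[ 0.6617 -0.1871  0.07  ]
 [ 0.6796 -0.3437  0.07  ]
 [ 0.5178 -0.3533  0.07  ]
 [ 0.5072 -0.1947  0.07  ]]
[ 0.6026 -0.2796  0.07  ] [[ 0.5177 -0.2228  0.07  ]
 [ 0.6666 -0.2041  0.07  ]
 [ 0.6825 -0.3345  0.07  ]
 [ 0.5434 -0.3568  0.07  ]]
tray [ 0.4213 -0.331   0.032 ] [[ 0.4825 -0.217   0.032 ]
 [ 0.4961 -0.4365  0.032 ]
 [ 0.3671 -0.4461  0.032 ]
 [ 0.3394 -0.2243  0.032 ]]
[ 0.4253 -0.3314  0.032 ] [[ 0.3496 -0.2315  0.032 ]
 [ 0.4782 -0.227   0.032 ]
 [ 0.5041 -0.4276  0.032 ]
 [ 0.3694 -0.4393  0.032 ]]
```

```bash
cat >> h.py <<'E'
SAW=np.array([.5627,.2613,-.035])
def Rz(a): c,s=np.cos(a),np.sin(a); return np.array([[c,-s,0],[s,c,0],[0,0,1.]])
def saw(x,y,z): return Rz(SAW[2])@np.array([x,y,z])+np.array([SAW[0],SAW[1],0])
def down(a): # tool down, tool y (closing line) at world yaw a
    return np.array([[np.sin(a),np.cos(a),0],[-np.cos(a),np.sin(a),0],[0,0,-1.]])
def wproj(p,P): # fisheye
    T=np.linalg.inv(p["world_from_camera"]); c=T[:3,:3]@np.asarray(P)+T[:3,3]
    r=np.hypot(c[0],c[1]); k=np.arctan2(r,c[2])/max(r,1e-9)
    return np.array([p["fx"]*k*c[0]+p["cx"],p["fy"]*k*c[1]+p["cy"]])
def wunproj(p,uv,z):
    d=np.array([(uv[0]-p["cx"])/p["fx"],(uv[1]-p["cy"])/p["fy"]]); r=np.hypot(*d)
    M=p["world_from_camera"]; v=M[:3,:3]@np.append(d*np.sinc(r/np.pi),np.cos(r))
    return M[:3,3]+v*(z-M[2,3])/v[2]
def G(p): return np.asarray(p)+[0,0,.155]   # grasp point -> TCP, tool down
E
python3 - <<'E'
from h import *
R=env.current_tool_rot(); p=optics.camera_params("wrist"); M=p["world_from_camera"]
print({k:p[k] for k in("fx","cx","cy")}, R.T@(M[:3,3]-env.current_tcp_pos()), R.T@M[:3,:3])
d=down(SAW[2]); print(np.linalg.det(d))
T=saw(0,-.15,.55)
for a in (SAW[2],SAW[2]+np.pi): 
    for P in (T,saw(0,-.014,.349+.155),saw(0,-.072,.223+.155),saw(0,-.355,.062+.155),saw(0,-.085,.217)): print(env.solve_ik(P,down(a)))
E
```

```text
{'fx': 297.3186396354542, 'cx': 254.7161118253702, 'cy': 192.61843249441227} [0.0708 0.0011 0.0318] [[ 0.     -0.9602 -0.2794]
 [ 1.      0.0002 -0.0004]
 [ 0.0004 -0.2794  0.9602]]
-1.0Traceback (most recent call last):
  File "<stdin>", line 7, in <module>
  File "scipy/spatial/transform/_rotation.pyx", line 1143, in scipy.spatial.transform._rotation.Rotation.from_matrix
ValueError: Non-positive determinant (left-handed or null coordinate frame) in rotation matrix 0: [[-0.035   0.9994  0.    ]
 [-0.9994 -0.035   0.    ]
 [ 0.      0.     -1.    ]].
```

```bash
sed -i 's/return np.array(\[\[np.sin(a),np.cos(a),0\],\[-np.cos(a),np.sin(a),0\]/return np.array([[-np.sin(a),np.cos(a),0],[np.cos(a),np.sin(a),0]/' h.py
python3 - <<'E'
from h import *
for a in (SAW[2],SAW[2]+np.pi): 
    for P in (saw(0,-.15,.55),saw(0,-.014,.349+.155),saw(0,-.072,.223+.155),saw(0,-.355,.062+.155),saw(0,-.085,.217)): print(env.solve_ik(P,down(a)))
a=SAW[2]+np.pi
try:
    env.move_pose(saw(0,-.17,.52),down(a))
except env.PlanningError as e: print(e)
print(env.current_tcp_pos(),env.current_t())
p=optics.camera_params("wrist"); im=optics.camera("wrist"); np.save("pics/w1.npy",im)
cv2.imwrite("pics/w1.png",cv2.resize(cv2.convertScaleAbs(im[:,:,::-1],alpha=1.4,beta=10),(800,600),interpolation=cv2.INTER_CUBIC))
for P in ((0,-.079,.236),(0,-.085,.08),(-.128,.032,.283),(.128,.032,.283),(0,-.315,.029)): print(P,wproj(p,saw(*P))*1.5625)
E
```

```text
[ 27.97    15.8874 -54.9978  85.4281  13.0002  85.4196 -29.0342]
[ 18.6377  27.6986 -67.445   83.6637  25.5075  85.4411 -50.4085]
[ 21.3642  27.8627 -59.5234  97.058   25.4004  69.8873 -46.2645]
[ 29.6055  28.5239 -30.707  109.9367  19.5693  46.7204 -13.653 ]
[ 21.6636  41.6603 -59.9285 105.4684  42.3443  58.6499 -57.9329]
[ 34.9455  19.2863 -66.22    85.2908  17.6204  86.8333 146.9598]
[ 18.0468  27.1483 -66.1887  83.6762  24.7699  85.119  130.1711]
[ 25.0388  30.9456 -66.1539  96.9822  29.6567  71.9041 130.2696]
[ -42.9141   52.7596   72.2546  111.7555  -58.0908   63.2781 -126.9547]
[ 25.0877  45.677  -66.3561 105.3951  47.6458  62.4767 118.2735]
[0.5571 0.0905 0.5197] 3.0417
(0, -0.079, 0.236) [398.7128 437.4244]
(0, -0.085, 0.08) [398.443  340.9902]
(-0.128, 0.032, 0.283) [576.4683 587.526 ]
(0.128, 0.032, 0.283) [221.3034 588.1887]
(0, -0.315, 0.029) [398.0144  97.0536]
```

View pics/w1.png

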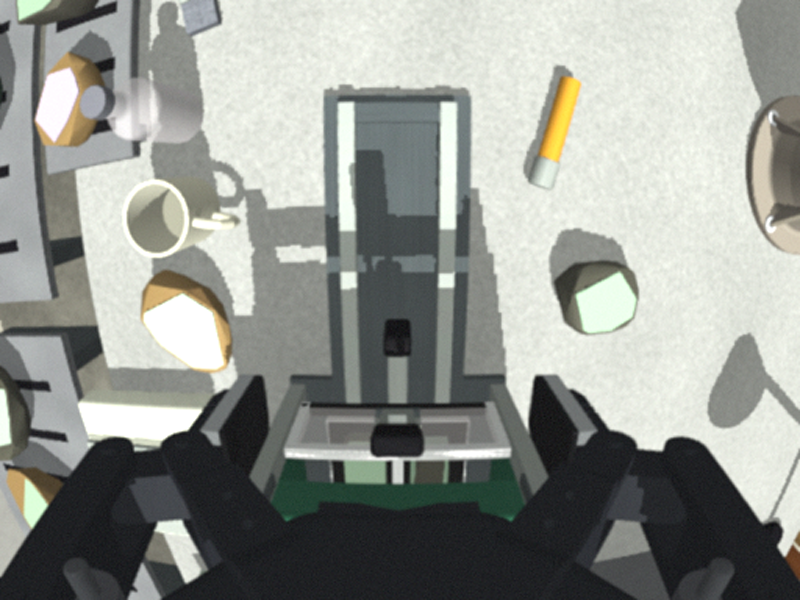

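The predictions agree with the wrist view: stay grip seen at (397,441) against (398.7,437), table grip at (397,338) against (398,341), and rail end at row 97. The saw pose is good to about 3 mm, so I'm going for the stay.

```bash
python3 - <<'E'
from h import *
a=SAW[2]+np.pi
def st(m): print(m,round(env.current_t(),2),env.current_tcp_pos(),env.current_contact_force(),env.current_grip_width(),env.current_finger_force())
env.move_straight(G(saw(0,-.071,.31)),down(a),rate=.15)
env.command_gripper(.065)
hit=env.move_straight(G(saw(0,-.071,.224)),rate=.1,f_stop=10); st(f"down {hit}")
env.command_gripper(.0); st("grip")
p0=env.current_tcp_pos()
hit=env.move_straight(p0+[0,0,.02],rate=.05,f_stop=40); st(f"up1 {hit}")
hit=env.move_straight(p0+[0,0,.114],rate=.08,f_stop=40); st(f"up2 {hit}")
E
```

```text
down False 5.35 [0.5604 0.1907 0.3797] [-0.1446 -0.0578 -0.5348] 0.0648667467658282 0.0
grip 5.73 [0.5611 0.1904 0.38  ] [3.8539 0.7359 3.5159] 0.0334331568822645 60.82995593547821
up1 False 6.3 [0.5614 0.1903 0.3994] [ 5.2975  1.9858 -5.3087] 0.03353618499783496 60.68341076374054
up2 False 7.62 [0.5614 0.1903 0.4931] [ 4.5169  1.9234 -5.8298] 0.03340743463583369 61.770358085632324
```

```bash
python3 - <<'E'
from h import *
def st(m): print(m,round(env.current_t(),2),env.current_tcp_pos(),env.current_contact_force(),env.current_grip_width(),env.current_finger_force())
p0=env.current_tcp_pos(); u=Rz(SAW[2])[:,1]
for l in (.3,.2,.1,0):
    hit=env.move_straight(p0+u*.15*(np.sin(.4)-np.sin(l))+[0,0,.15*(np.cos(l)-np.cos(.4))],rate=.06,f_stop=12); st(f"l={l} {hit}")
    if hit: break
else:
    p1=env.current_tcp_pos()
    hit=env.move_straight(p1-[0,0,.0255],rate=.03,f_stop=10); st(f"low {hit} {p1}")
im=optics.camera("scene"); c=im[40:200,160:300]
im2=optics.camera("wrist")
cv2.imwrite("pics/hook.png",cv2.convertScaleAbs(np.hstack([cv2.resize(c[:,:,::-1],None,fx=3,fy=3),cv2.resize(im2[180:340,150:260,::-1] if 0 else im2[:,:,::-1],(380,480))]),alpha=1.5,beta=10))
E
```

```text
l=0.3 False 8.02 [0.562  0.2045 0.4977] [ 4.9883 -1.0603 -6.7965] 0.03316321667883446 62.01067328453064
l=0.2 False 8.42 [0.5625 0.2194 0.5019] [ 4.8449 -1.536  -5.406 ] 0.03304167881774094 62.17251777648926
l=0.1 False 8.82 [0.563  0.2342 0.5041] [ 6.1908 -2.1064 -5.0147] 0.033153510788461536 62.14535057544708
l=0 False 9.22 [0.5636 0.2491 0.5048] [ 3.5374 -2.8214 -5.4622] 0.033082850981835825 61.95272147655487
low True [0.5636 0.2491 0.5048] 9.93 [0.5637 0.249  0.483 ] [-1.0459  0.5751  4.3741] 0.03347512216798793 63.219687938690186
```

```bash
python3 - <<'E'
from h import *
def st(m): print(m,round(env.current_t(),2),env.current_tcp_pos(),env.current_contact_force(),env.current_grip_width(),env.current_finger_force())
env.command_gripper(.065); st("open")
env.move_straight(env.current_tcp_pos()+[0,0,.09],rate=.15)
u=Rz(SAW[2])[:,1]
env.move_straight(env.current_tcp_pos()-u*.12,rate=.2); st("back")
p=optics.camera_params("wrist"); w=optics.camera("wrist")
for P in ((0,-.014,.35),(0,-.079,.236)): print(wproj(p,saw(*P)))
c=optics.camera("scene")[40:200,160:300]
cv2.imwrite("pics/hook2.png",cv2.convertScaleAbs(np.hstack([cv2.resize(c[:,:,::-1],(420,480)),w[:,100:480,::-1].repeat(1,0).copy() if 0 else cv2.resize(w[150:384,160:345,::-1],(380,480))]),alpha=1.5,beta=10))
E
```

```text
open 10.43 [0.5651 0.2464 0.4807] [-0.0343  0.3003  0.444 ] 0.06483191003901335 0.0
back 11.93 [0.5605 0.1273 0.5695] [-0.3091  1.0876 -0.6984] 0.06471201226600588 0.0
[257.827  346.3667]
[257.0669 228.1084]
```

View pics/hook2.png

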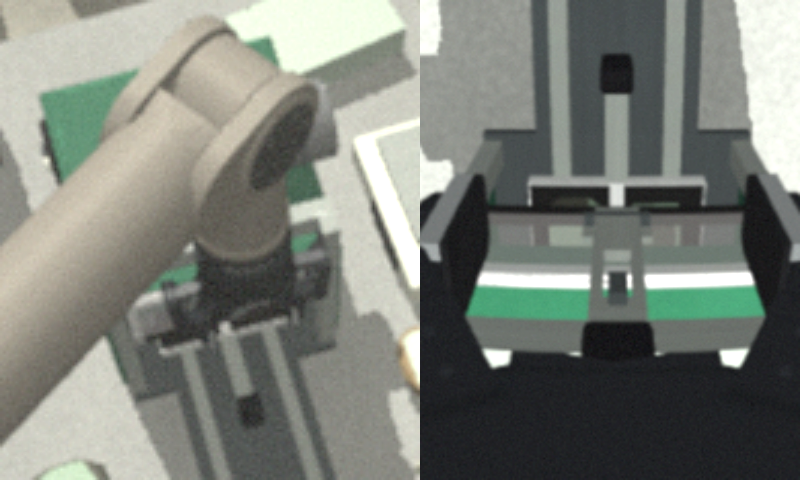

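The bar is upright with the tongue showing through its slot (crop (618,285)) and the grip at (618,340), so the guard is hooked. Next is the table, gripped with the tool tilted away from the hanging bar.

```bash
cat >> h.py <<'E'
def st(m): print(m,round(env.current_t(),2),env.current_tcp_pos(),env.current_contact_force(),round(env.current_grip_width(),4),round(env.current_finger_force(),1))
def tilt(a,t): # tool leaning out to -y of saw by t about saw x
    x=Rz(SAW[2])[:,0]; return cv2.Rodrigues(x*t)[0]@down(a)
def TP(g,R): return np.asarray(g)-.155*R[:,2]
E
python3 - <<'E'
from h import *
for a in (SAW[2],SAW[2]+np.pi):
  for t in (0,.35):
    R=tilt(a,t); print(a,t,R[:,2])
    for y in (-.087,-.2,-.3,-.358): print(y,env.solve_ik(TP(saw(0,y,.07),R),R))
E
```

```text
-0.035 0 [ 0.  0. -1.]
-0.087 [ -2.1049  29.209  -24.9566 105.9198  16.0011  48.3271 -37.0124]
-0.2 [  9.2614  26.9136 -25.0118 109.6745  15.2593  46.6494 -25.9395]
-0.3 [ 19.2389  26.3712 -24.5274 110.4412  14.7902  46.2463 -15.3499]
-0.358 [ 24.8076  26.7366 -24.1019 109.7646  14.6736  46.4903  -9.1955]
-0.035 0.35 [ 0.012   0.3427 -0.9394]
-0.087 [ 10.8847  29.1031 -27.6798 110.1107 -10.0617  38.7096  -7.5386]
-0.2 [ 22.3538  28.5815 -27.3763 110.8943 -10.8581  42.386    4.0277]
-0.3 [ 31.2323  29.4978 -25.9817 108.9973 -10.3121  46.6682  13.2639]
-0.358 [ 35.6781  30.6049 -24.7828 106.8101  -9.6334  49.4767  18.1112]
3.106592653589793 0 [ 0.  0. -1.]
-0.087 [ 16.9868  36.7236 -51.7721 105.4264  34.8645  55.2577 127.8286]
-0.2 [ 29.1897  34.3021 -52.0897 109.1761  33.7077  53.2449 138.734 ]
-0.3 [ 39.9174  33.9191 -52.4363 109.9272  33.6623  52.94   148.869 ]
-0.358 [ 46.0017  34.6052 -52.9031 109.2348  34.2902  53.5171 154.5015]
3.106592653589793 0.35 [ 0.012   0.3427 -0.9394]
-0.087 [ 32.34    39.2279 -57.8823 109.5949  20.4503  41.6458 146.6043]
-0.2 [ 44.8541  39.2805 -58.9472 110.3568  18.5549  45.0456 158.6714]
-0.3 [ 58.5019  45.2154 -66.3229 108.347   26.3354  52.1158 161.7925]
-0.358 [ 63.2719  46.6806 -66.344  106.1347  26.807   55.3304 167.0338]
```

```bash
python3 - <<'E'
from h import *
R=tilt(SAW[2],.35); g=saw(.001,-.087,.069)
env.move_pose(TP(saw(0,-.2,.33),R),R)
env.command_gripper(.06)
env.move_pose(TP(g,R)-.10*R[:,2],R); st("pre")
hit=env.move_straight(TP(g,R),rate=.1,f_stop=8); st(f"at {hit}")
p=optics.camera_params("wrist"); w=optics.camera("wrist"); cv2.imwrite("pics/cg.png",w[:,:,::-1])
env.command_gripper(0); st("grip")
u=Rz(SAW[2])[:,1]; p0=env.current_tcp_pos()
for d in (.03,.14,.268):
    hit=env.move_straight(p0-u*d,rate=.1,f_stop=15); st(f"{d} {hit}")
    if hit: break
E
```

```text
pre 15.21 [0.5585 0.0864 0.3096] [ 0.5524 -0.6222 -0.1557] 0.06 0.0
at False 16.36 [0.5592 0.121  0.2152] [ 0.2686 -0.2853 -0.5928] 0.0599 0.0
grip 16.81 [0.5592 0.121  0.2151] [ 0.1534 -1.5496  3.9792] 0.025 59.5
0.03 True 17.02 [0.5589 0.1145 0.2151] [-1.6457 -1.9441  4.5149] 0.0252 61.9
```

```bash
python3 - <<'E'
from h import *
R=tilt(SAW[2],.35); u=Rz(SAW[2])[:,1]; p0=TP(saw(.001,-.087,.069),R)
for d in (.02,.15,.272):
    hit=env.move_straight(p0-u*d,rate=.05 if d<.1 else .09,f_stop=30); st(f"{d} {hit}")
    if hit: break
E
```

```text
0.02 False 17.48 [0.5584 0.1002 0.215 ] [ 0.0005 -2.048   5.8732] 0.0251 62.0
0.15 False 19.07 [ 0.5536 -0.0311  0.215 ] [ 2.1595 -0.5009  6.7242] 0.0252 62.1
0.272 False 20.57 [ 0.5495 -0.1498  0.2148] [4.4224 7.1565 3.7399] 0.0251 61.5
```

```bash
python3 - <<'E'
from h import *
env.command_gripper(.06)
R=env.current_tool_rot()
env.move_straight(env.current_tcp_pos()-.12*R[:,2],rate=.2); st("off")
env.move_pose(saw(0,-.11,.53),down(SAW[2])); env.pause(.3); st("look")
p=optics.camera_params("wrist"); w=optics.camera("wrist"); np.save("pics/w2.npy",w); np.save("pics/w2p.npy",p,allow_pickle=True)
cv2.imwrite("pics/w2.png",cv2.resize(cv2.convertScaleAbs(w[:,:,::-1],alpha=1.3,beta=5),(800,600),interpolation=cv2.INTER_CUBIC))
for P in ((0,-.355,.087),(-.08,-.05,.045),(.08,-.05,.045),(.08,-.25,.045),(-.08,-.25,.045)): print(P,wproj(p,saw(*P))*1.5625)
E
```

```text
off 21.76 [ 0.5467 -0.1923  0.3257] [0.0871 0.565  0.3088] 0.0605 0.0
look 23.38 [0.5592 0.1503 0.5294] [ 0.0263  0.6941 -0.0482] 0.06 0.0
(0, -0.355, 0.087) [398.2721 472.5703]
(-0.08, -0.05, 0.045) [315.6461 179.9117]
(0.08, -0.05, 0.045) [480.0245 179.6356]
(0.08, -0.25, 0.045) [472.3455 369.5634]
(-0.08, -0.25, 0.045) [323.9646 369.7447]
```

View pics/w2.png

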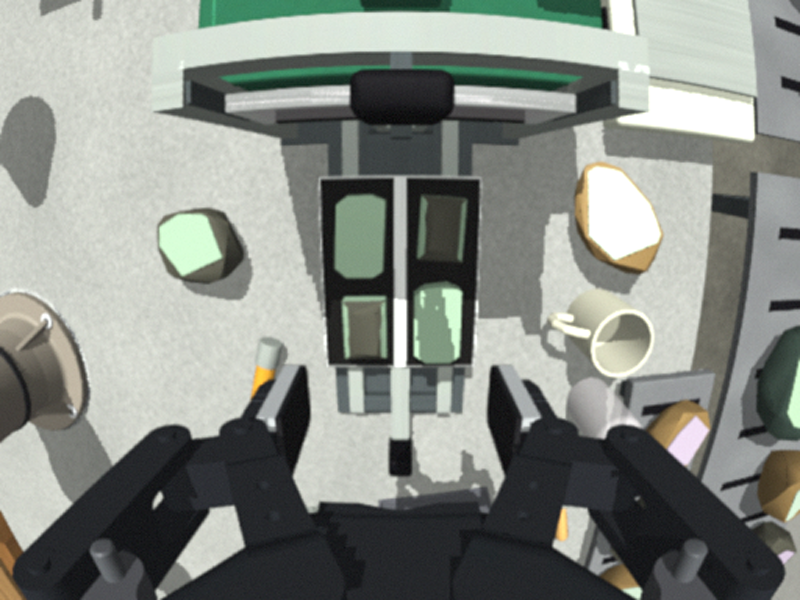

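The table is fully out, with its corners where I predicted. Slabs are at (360,236) and (437,322), offcuts at (442,228) and (364,328). I'll segment them in the rectified plane and look at the tray and bin from above.

```bash
cat >> h.py <<'E'
def rect(im,p,z,x0,x1,y0,y1,wrist,mm=1.0,fr=None): # rows: x decreasing, cols: y decreasing ; fr maps to world
    xs=np.arange(x1,x0,-mm/1000); ys=np.arange(y1,y0,-mm/1000); X,Y=np.meshgrid(xs,ys,indexing="ij")
    P=np.stack([X,Y,np.full_like(X,z)],-1)
    if fr is not None: P=P@Rz(fr[2]).T+[fr[0],fr[1],0]
    T=np.linalg.inv(p["world_from_camera"]); c=P@T[:3,:3].T+T[:3,3]
    if wrist: r=np.hypot(c[...,0],c[...,1]); k=np.arctan2(r,c[...,2])/np.maximum(r,1e-9)
    else: k=1/c[...,2]
    u=p["fx"]*k*c[...,0]+p["cx"]; v=p["fy"]*k*c[...,1]+p["cy"]
    return cv2.remap(im,u.astype(np.float32),v.astype(np.float32),cv2.INTER_CUBIC)
E
python3 - <<'E'
from h import *
w=np.load("pics/w2.npy"); p=np.load("pics/w2p.npy",allow_pickle=True).item()
r=rect(w,p,.066,-.09,.09,-.26,-.04,True,.5,SAW)
cv2.imwrite("pics/r2.png",r[:,:,::-1])
m=((r.max(2)>58)).astype(np.uint8); m[:,:24]=0; m[:,-24:]=0; m[:24]=0; m[-24:]=0
m=cv2.morphologyEx(m,cv2.MORPH_OPEN,np.ones((7,7)))
n,l,s,c=cv2.connectedComponentsWithStats(m)
for i in range(1,n):
    if s[i,4]<3000: continue
    pts=cv2.findContours((l==i).astype(np.uint8),cv2.RETR_EXTERNAL,cv2.CHAIN_APPROX_NONE)[0][0]
    (cx,cy),(ww,hh),an=cv2.minAreaRect(pts); print("saw x %.4f y %.4f"%(.09-cy*.0005,-.04-cx*.0005),"size",ww/2,hh/2,an,s[i,4]/4)
env.move_pose([.5,-.24,.56],down(SAW[2])); env.pause(.3)
p=optics.camera_params("wrist"); w=optics.camera("wrist"); np.save("pics/w3.npy",w); np.save("pics/w3p.npy",p,allow_pickle=True)
def quad(im,x,y,yaw,a,b,mm,x1,y1):
    q=[(Rz(yaw)@[sx*a/2,sy*b/2,0])[:2]+[x,y] for sx,sy in((1,1),(1,-1),(-1,-1),(-1,1))]
    cv2.polylines(im,[np.array([[(y1-Q[1])*1000/mm,(x1-Q[0])*1000/mm] for Q in q],np.int32)],True,(0,0,255),1)
A=rect(w,p,.07,.46,.74,-.44,-.12,True,.8)[:,:,::-1].copy(); quad(A,.597,-.275,.12,.15,.15,.8,.74,-.12)
B=rect(w,p,.032,.28,.56,-.50,-.18,True,.8)[:,:,::-1].copy(); quad(B,.423,-.331,.105,.14,.21,.8,.56,-.18)
cv2.imwrite("pics/tb.png",cv2.resize(np.hstack([A,B]),(800,350)))
E
```

```text
saw x 0.0582 y -0.2025 size 39.5 90.0 90.0 771.0
saw x 0.0382 y -0.1900 size 48.5 85.0 90.0 3885.0
saw x 0.0087 y -0.1512 size 197.3427276611328 44.6585807800293 5.07301139831543 2978.0
saw x -0.0337 y -0.1934 size 44.54270553588867 65.81414794921875 89.23609924316406 2788.75
saw x -0.0366 y -0.1035 size 80.98870086669922 47.21626281738281 2.4895529747009277 3597.5
saw x -0.0565 y -0.1497 size 42.0 195.5 90.0 1635.25
```

View pics/tb.png

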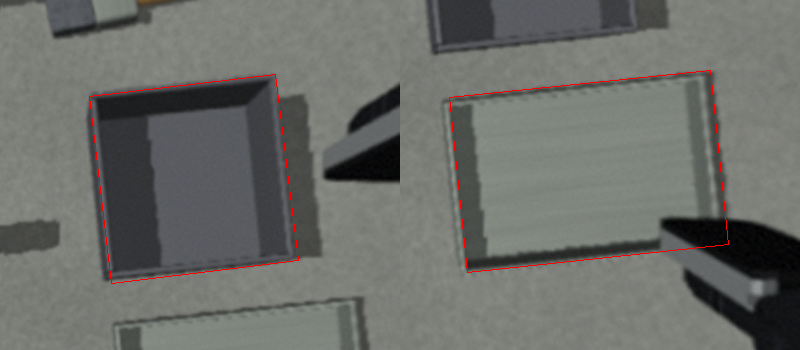

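The bin outline fits (597,-274 mm, yaw 0.12) and the tray outline fits (423,-331 mm, yaw 0.105), each within about 3 mm. I'll pick the front slab first.

```bash
cat >> h.py <<'E'
OBJ={"tray":(np.array([.422,-.329,.105]),.032,(.14,.21)),"bin":(np.array([.597,-.274,.12]),.07,(.15,.15))}
def locate(name):
    q,z,(a,b)=OBJ[name]; p=optics.camera_params("top"); g=lambda im: cv2.cvtColor(rect(im,p,z,-a/2-.05,a/2+.05,-b/2-.05,b/2+.05,False,1.,q),cv2.COLOR_RGB2GRAY)
    r=g(np.load("pics/top0.npy")); n=g(optics.camera("top")); W=np.eye(2,3,dtype=np.float32)
    cc,W=cv2.findTransformECC(r,n,W,cv2.MOTION_EUCLIDEAN,(3,200,1e-6),None,9)
    H,Wd=r.shape; c=np.array([(Wd-1)/2,(H-1)/2]); d=W[:,:2]@c+W[:,2]-c; th=np.arctan2(W[1,0],W[0,0])
    o=q.copy(); o[:2]+=(Rz(q[2])@[-d[1]/1000,-d[0]/1000,0])[:2]; o[2]-=th
    print(name,"cc %.3f"%cc,"shift",o-q); return o if cc>.8 else q
def pick(x,y,gz,t,op):
    R=tilt(SAW[2],t); g=saw(x,y,gz); T=TP(g,R)
    env.move_pose(T-.13*R[:,2],R); env.command_gripper(op)
    env.move_straight(T-.03*R[:,2],rate=.2)
    hit=env.move_straight(T,rate=.05,f_stop=8); st(f"at {hit}")
    if hit: return False
    env.command_gripper(0); st("grip")
    env.move_straight(T+[0,0,.03],rate=.08); env.move_straight(T+[0,0,.15],rate=.25); st("up"); return True
E
python3 - <<'E'
from h import *
p=np.load("pics/w2p.npy",allow_pickle=True).item()
for uv in ((442,228),(364,328),(437,322),(360,236)): print(uv,Rz(SAW[2]).T@(wunproj(p,np.array(uv)/1.5625,.066)-[SAW[0],SAW[1],0]))
pick(.038,-.190,.0645,0,.058)
locate("tray"); locate("bin")
for a in (.105+np.pi/2,.105-np.pi/2): print(env.solve_ik([.42,-.28,.2],down(a)),env.solve_ik([.42,-.38,.2],down(a)))
E
```

```text
(442, 228) [ 0.0413 -0.0957  0.066 ]
(364, 328) [-0.0336 -0.1945  0.066 ]
(437, 322) [ 0.0383 -0.1884  0.066 ]
(360, 236) [-0.0355 -0.1032  0.066 ]
at False 28.31 [0.5941 0.0702 0.2195] [-0.1634  0.5594  0.2606] 0.058 0.0
grip 28.57 [0.5944 0.0703 0.2202] [0.5616 0.7069 2.4381] 0.0447 62.1
up 29.73 [0.5934 0.0697 0.368 ] [ 0.5524 -0.0258 -2.2221] 0.0449 61.6
tray cc 0.433 shift [-0.0024 -0.0024 -0.0108]
bin cc 0.780 shift [ 0.0004 -0.0006 -0.0022]
[ 73.955   34.1083 -56.7594 117.15    38.1775  49.3574  91.2159] [ 78.6322  38.6586 -54.3361 108.8765  39.2554  53.3263 101.215 ]
[ 51.769   25.1239 -27.6202 117.6637  17.4228  41.1016 -70.868 ] [ 61.4847  30.6491 -30.1615 109.3007  21.0282  45.5455 -64.1299]
```

```bash
cat >> h.py <<'E'
def place(obj,off,a,gz,t,op,zup=.22):
    R=Rz(a-SAW[2])@tilt(SAW[2],t); g=np.array([obj[0],obj[1],0])+Rz(obj[2])@[off[0],off[1],gz]; T=TP(g,R)
    env.move_pose(T+[0,0,zup-gz],R); print("carry w",env.current_grip_width())
    env.move_straight(T+[0,0,.03],rate=.2); hit=env.move_straight(T,rate=.05,f_stop=6); st(f"placed {hit}")
    env.command_gripper(op); env.move_straight(env.current_tcp_pos()+[0,0,.03],rate=.06); env.move_straight(T+[0,0,zup-gz],rate=.3); st("clear")
E
python3 - <<'E'
from h import *
q=OBJ["tray"][0]
place(q,(0,-.05),q[2]-np.pi/2,.0265,0,.056)
if pick(-.0337,-.193,.0655,0,.054):
    o=locate("bin"); locate("tray")
    place(o,(0,-.034),o[2],.040,0,.058)
E
```

```text
carry w 0.04425205257263852
placed False 33.29 [ 0.4274 -0.3788  0.1815] [ 0.5124  0.0705 -2.3778] 0.0444 61.6
clear 34.92 [ 0.4268 -0.3785  0.3746] [-0.3119 -0.3505 -0.8149] 0.0557 0.0
at False 38.22 [0.5223 0.0697 0.2205] [ 0.1719  0.1344 -0.6463] 0.0537 0.0
grip 38.48 [0.5226 0.0698 0.2211] [-0.2647 -0.568   3.0544] 0.0406 61.4
up 39.63 [0.5217 0.069  0.3692] [-0.2284 -0.3573 -1.7721] 0.0406 60.8
bin cc 0.782 shift [-0.0001  0.     -0.0038]
tray cc 0.518 shift [-0.001  -0.0014  0.0007]
carry w 0.040731221581848144
placed False 42.82 [ 0.6012 -0.3077  0.195 ] [-0.5065 -0.9874 -0.6351] 0.0411 60.8
clear 44.43 [ 0.6008 -0.3077  0.375 ] [-0.0213  0.1496 -0.5048] 0.0578 0.0
```

```bash
python3 - <<'E'
from h import *
if pick(-.0362,-.1035,.0665,.25,.058):
    o=locate("tray"); locate("bin"); q=OBJ["tray"][0]
    np.save("pics/topA.npy",optics.camera("top"))
    if np.abs(o-q).max()<.006: o=q
    place(o,(0,.05),o[2]-np.pi/2,.0285,.25,.056)
E
```

```text
at False 47.67 [0.5216 0.121  0.2167] [-0.1371 -0.6068  0.0603] 0.0579 0.0
grip 47.94 [0.5218 0.1211 0.2174] [-0.6193  0.6658  4.0795] 0.0446 61.3
up 49.1 [0.521  0.1201 0.3653] [-0.1356 -0.8321 -2.2385] 0.0447 60.9
tray cc 0.487 shift [-0.0005 -0.0018  0.0002]
bin cc 0.777 shift [-0.0001  0.0003 -0.0036]
carry w 0.04460090864889817
placed False 52.61 [ 0.3788 -0.2832  0.1787] [ 0.9132  0.162  -1.3647] 0.0448 60.9
clear 54.23 [ 0.378  -0.2833  0.3696] [-0.9393  0.552   0.2082] 0.056 0.0
```

```bash
python3 - <<'E'
from h import *
if pick(.0408,-.101,.0675,.27,.054):
    o=locate("bin"); locate("tray")
    place(o,(0,.029),o[2],.043,.27,.058)
    env.move_pose([.5,-.24,.56],down(SAW[2])); env.pause(.2)
    p=optics.camera_params("wrist"); w=optics.camera("wrist")
    A=rect(w,p,.07,.46,.74,-.44,-.12,True,.8); B=rect(w,p,.032,.28,.56,-.50,-.18,True,.8)
    t=optics.camera("top")[120:280,90:430]
    im=np.vstack([cv2.resize(np.hstack([A,B]),(800,350)),cv2.resize(t,(531,250)) if 0 else cv2.copyMakeBorder(cv2.resize(t,(531,250)),0,0,0,269,cv2.BORDER_CONSTANT)])
    cv2.imwrite("pics/done1.png",cv2.convertScaleAbs(im[:,:,::-1],alpha=1.3))
E
```

```text
at False 57.47 [0.5986 0.1177 0.2169] [-0.0938 -0.4912  0.3664] 0.0542 0.0
grip 57.73 [0.5989 0.1178 0.2176] [-0.2654  0.2477  4.0557] 0.0408 60.1
up 58.88 [0.5979 0.1171 0.3654] [ 0.5435  0.1865 -2.2554] 0.0409 59.8
bin cc 0.768 shift [ 0.0005 -0.0004 -0.003 ]
tray cc 0.377 shift [-0.0022 -0.0019 -0.0139]
carry w 0.04052711360555571
placed False 62.12 [ 0.5986 -0.2862  0.1924] [-0.1596  0.8622 -1.4181] 0.0406 59.8
clear 63.73 [ 0.5983 -0.2862  0.3695] [-0.1678  0.4237 -0.9603] 0.0583 0.0
```

View pics/done1.png

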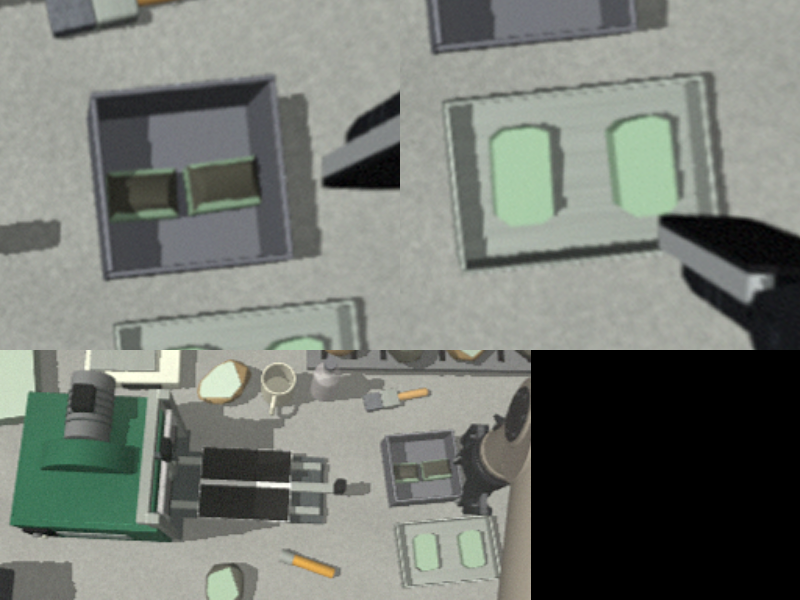

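Both slabs lie flat in the tray (crop (523,175) and (645,165)), both offcuts are in the bin (145,193) and (222,187), and the table is clear with the guard still up. I'll push the table home.

```bash
python3 - <<'E'
from h import *
R=tilt(SAW[2],.35); u=Rz(SAW[2])[:,1]; p0=TP(saw(.001,-.087,.069),R); T=p0-u*.270
env.command_gripper(.06)
env.move_pose(T-.12*R[:,2],R)
hit=env.move_straight(T,rate=.1,f_stop=8); st(f"at {hit}")
env.command_gripper(0); st("grip")
for d in (.25,.12,.02,-.003):
    hit=env.move_straight(p0-u*d,rate=.05 if d>.2 or d<.1 else .09,f_stop=30); st(f"{d} {hit}")
    if hit: break
env.pause(.5); st("end")
E
```

```text
at False 67.42 [ 0.5497 -0.1489  0.2152] [ 0.8619 -0.0118  0.1537] 0.0601 0.0
grip 67.82 [ 0.5496 -0.1488  0.2151] [-0.6467 -0.4178  3.9595] 0.0253 59.1
0.25 False 68.37 [ 0.5504 -0.1278  0.215 ] [0.6185 1.6877 4.7451] 0.0252 59.1
0.12 False 69.96 [0.5549 0.0011 0.2151] [-1.4149  0.3836  6.4739] 0.0251 59.5
0.02 False 72.11 [0.5585 0.1008 0.2151] [-0.6992 -1.2928  7.2278] 0.025 59.6
-0.003 False 72.72 [0.5594 0.1211 0.2153] [ -6.3261 -11.2936  17.3499] 0.0251 61.4
end 73.22 [0.5594 0.1211 0.2153] [ -5.6576 -10.0692  17.8568] 0.0249 61.3
```

```bash
python3 - <<'E'
from h import *
u=Rz(SAW[2])[:,1]; a=SAW[2]+np.pi
env.command_gripper(.06); R=env.current_tool_rot()
env.move_straight(env.current_tcp_pos()-.14*R[:,2],rate=.2)
env.move_pose(saw(0,-.17,.57),down(a)); env.command_gripper(.065)
H=np.array([.5642,.2480,.4830])
w=optics.camera("wrist"); p=optics.camera_params("wrist"); print(wproj(p,saw(0,-.085,.08)),wproj(p,saw(0,-.014,.35)))
cv2.imwrite("pics/home.png",cv2.convertScaleAbs(cv2.resize(w[:,:,::-1],(700,525)),alpha=1.4))
env.move_straight(H+[0,0,.09],down(a),rate=.15)
hit=env.move_straight(H,rate=.08,f_stop=8); st(f"at {hit}")
env.command_gripper(0); st("grip")
E
```

```text
[254.748  206.4968] [254.7573 370.2616]
at False 79.7 [0.5643 0.2482 0.4836] [-0.2245 -0.111  -0.2383] 0.0651 0.0
grip 80.08 [0.5638 0.2483 0.4836] [-3.2902  0.869   3.325 ] 0.0333 60.4
```

View pics/home.png

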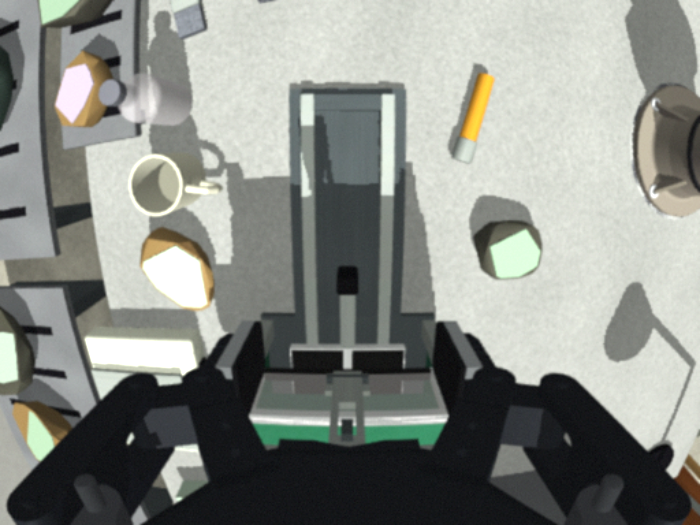

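The table grip is at (347,280), which is the same offset from prediction as at the start, so the table is home. The guard is still hooked. Next I unhook the bar and lower the guard.

```bash
python3 - <<'E'
from h import *
u=Rz(SAW[2])[:,1]; p0=env.current_tcp_pos()
hit=env.move_straight(p0+[0,0,.023],rate=.04,f_stop=25); st(f"up {hit}")
p1=env.current_tcp_pos(); ok=not hit
for l in (.1,.2,.3,.4):
    if not ok: break
    hit=env.move_straight(p1-u*.15*np.sin(l)-[0,0,.15*(1-np.cos(l))],rate=.06,f_stop=15); st(f"l={l} {hit}"); ok=not hit
if ok:
    p2=env.current_tcp_pos()
    hit=env.move_straight(p2-[0,0,.1],rate=.08,f_stop=25); st(f"low {hit}")
    if not hit: hit=env.move_straight(p2-[0,0,.117],rate=.03,f_stop=8); st(f"low2 {hit} {p2}")
E
```

```text
up False 80.83 [0.5638 0.2482 0.5068] [-1.6813  0.7258 -5.4905] 0.0331 60.8
l=0.1 False 81.22 [0.5632 0.233  0.5062] [-0.281   1.7816 -5.2586] 0.0331 60.9
l=0.2 False 81.62 [0.5627 0.2184 0.5038] [ 0.5092  3.4872 -5.0231] 0.0333 61.0
l=0.3 False 82.03 [0.5622 0.2038 0.5   ] [ 0.9757  3.3295 -5.9372] 0.0331 60.6
l=0.4 False 82.42 [0.5617 0.1899 0.4949] [ 0.5856  4.4414 -5.8529] 0.0333 60.1
low False 83.83 [0.5617 0.1899 0.3949] [ 1.7193  2.9241 -5.8664] 0.0332 60.1
low2 True [0.5617 0.1899 0.4949] 84.29 [0.5618 0.1896 0.3821] [-0.6757 -1.0225  4.6412] 0.0332 61.4
```

```bash
python3 - <<'E'
from h import *
u=Rz(SAW[2])[:,1]
env.command_gripper(.065); env.move_straight(env.current_tcp_pos()+[0,0,.12],rate=.12)
env.move_pose(saw(0,-.17,.52),down(SAW[2]+np.pi)); env.pause(.3); st("clear")
p=optics.camera_params("wrist"); w=optics.camera("wrist"); t=optics.camera("top")
print(wproj(p,saw(0,-.079,.236)),wproj(p,saw(0,-.085,.08)))
im=np.vstack([cv2.resize(w,(400,300)),cv2.resize(t[110:290,180:420],(400,300))])
cv2.imwrite("pics/end.png",cv2.convertScaleAbs(im[:,:,::-1],alpha=1.4))
E
```

```text
clear 86.63 [0.5565 0.0927 0.5198] [-0.0897  0.3225  0.1424] 0.0649 0.0
[254.1041 277.8697] [254.2939 216.6052]
```

View pics/end.png

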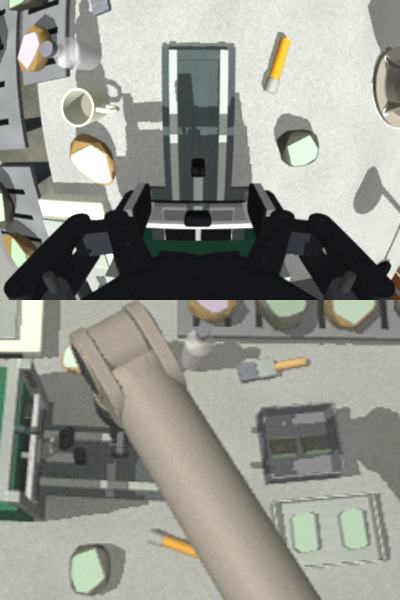

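The stay grip is back at its rest position (198,217 in the wrist crop) with the guard down and the table home. The stones are in the tray and bin, and the bystanders have not moved. Handing in.

```bash
python3 -c "
from workcell import order
print(order.finish_job())"
```

```text
the job is handed in; nothing more can be done
None
```

I did every step and handed the job in at about 87 s: table home, guard down, both slabs flat in the tray and both offcuts in the bin. The final pictures showed the bystanders where they started, but the hand-in returned no verdict.

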